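# Open the child-resistant glaze-stain jar

## Robot

A 6-joint arm with a two-finger parallel gripper is mounted at the origin on the work surface. World frame = base frame: x ahead of the robot, y to its left, z up, the work surface at z = 0. Lengths are in mm, angles in rad, forces in N, time in s.
With the tool pointing down it reaches from about 350 to 875 mm from the base axis. Payload 4.2 kg.
Tool frame: the origin (TCP) lies midway between the tips of the shut fingers; the grasp point (between the pads) lies 19 mm behind it; z points along the fingers, y is the direction in which the jaws open and shut (so a half turn about z gives the same grasp; the last joint's range is limited). The gripper opens to 85 mm and grips with 20 to 120 N. Pads are 22 mm wide; open, the fingers measure 114 mm over their backs; the gripper's body (76 mm by 85 mm) begins 54 mm behind the grasp point. The pads swing forward as they close: fully open they stand 13 mm farther back than shut.
Start: joints at [-0.909, 0.385, 0.008, 0, -1.194, -0.259], TCP at [245.01, -574.951, 231.312] pointing down, gripper open.
Joint ranges: [-3.14, 3.14], [-1.21, 2.06], [-1.07, 1.41], [-3.16, 2.05], [-2.99, -0.16], [-3.1, 3.1]. Speed limits (rad/s): [2.79, 2.79, 3.14, 3.14, 3.14, 3.14].

## Interface

Orientations are given as a unit quaternion [x, y, z, w].
In Python, from bench import read_state, get_image, job_done, search_frame, regions_of gives the robot as it stands.
- The arm moves only by the tool servo_tool, never from a script. Its arguments are lists of equal length, an entry for each row: "turn": the turn, a rotation vector about the world's x, y, z in rad, a list of three; "dp": the shift along the world's x, y, z in m, a list of three; "fingers": the finger opening in m, from 0 to 0.0854. In form: {"turn": [[rx, ry, rz], ...], "dp": [[tx, ty, tz], ...], "fingers": [fingers, ...]}. A call has exactly 5 rows; each row shifts and turns the pose as measured when the row begins; what a row does not reach is not made up. A row lasts 1/8 s, in which the tool goes at most 62.5 mm and 10.7 degrees, less where a joint would pass 70% of its speed; a pose out of reach is approached as far as the arm can. A call is refused whole if a number of a shift passes 0.0625 or a number of a turn 0.188, either way. A call with a gripper value outside its range is refused whole. The fingers move at their own pace and stop on an object; the grip force is fixed at half the most. Time passes only in rows, so rows that do not move let the fingers close, or fill a call up. It gives the time, the measured TCP pose, the force and the opening at its end, in the units of the state.
- read_state(): the state, without advancing time (a new reading comes with each control period).
- get_image(name): name is "scene" or "top" or "wrist"; returns a dict with "img" (384x512x3 uint8, red, green, blue), "vfov" (degrees; the focal length in pixels is half the picture's height over the tangent of half this angle, whatever the lens; pixels are square), "cx", "cy" (the principal point, pixels), "world_from_camera" (4x4, takes a point from camera to world coordinates); the wrist camera has in their place "mount" (4x4, takes a point from camera to tool coordinates, whose origin is the TCP and whose axes are the flange's). Camera axes: x right, y down, z forward; pixel columns grow to the right and rows downward; lengths in mm; the calibration is good to about 2 mm. A picture is of the moment at which its call begins: read the wrist's pose just before it. There is no depth.
- job_done(): hands the job in, once; it reports no verdict.
Trained networks look in the newest picture that a camera, given by its name, has taken for a name from the list of things; names that differ only in an ending like _2 or _b are one class to them, and where a whole thing is asked for, a point or a joint stands for the part that bears it (a point fixed in the world has none). Each returns a list of dicts, best first, with "score" (0 to 1); they miss things now and then, are a little off and sometimes report something else, mostly with a low value. They report only what shows in the picture. A call takes as long as a camera call.
- search_frame(query, camera): "box" ([left, top, width, height] in pixels, round what is visible of it).
- regions_of(query, camera): "region" (384x512 bool, what is visible of it) and "box" ([left, top, width, height] in pixels, round what is visible of it).
The state is a dict: "clock": time; "joints": joint angles; "joint_vel": joint speeds; "joint_efforts": joint torques, N m; "position": TCP position; "ee_rot": TCP orientation; "contact_force": force on the tool from outside, world axes, zero at the start; "wrist_torque": the same for the moment, N m; "gripper_width": finger opening in mm.
Only numpy, scipy, OpenCV 4.12 (cv2) and the standard library are available. Lean on these libraries where they do the work, as an engineer would, in place of code of your own. Each camera call takes 0.05 s, during which the arm holds its last target. There are 200 camera calls.

## Task

Open the jar of glaze stain that is clamped in the wooden block: its child-resistant cap must be pressed down and turned anticlockwise at the same time, firmly but without forcing it, until it comes free. Lift the cap off, set it down (do not drop it) right way up and flat inside the shallow wooden tray and let go, leaving the clay pot, the wooden modelling tool and the polishing stone as they are.

Things in the scene. Friction and masses are not known exactly. Their poses are not given: they have to be found in the camera images.
- jar: White plastic jar, 76 mm across, clamped in a wooden block 120 x 120 x 26 mm with two low cheeks (to 61 mm high), all fixed to the table. Origin: on the table on the jar's upright axis. Shoulder rises from 83 mm (38 mm radius) to 100 mm (17 mm radius), then a neck of 16 mm radius. The shut cap's underside is 116 mm above the origin.
- cap: Black ribbed round child-resistant cap, 52 mm across, 36 mm high, about 45 g, with 1 mm side play on the neck. Origin: centre of its underside, z up to its flat top. Grip across its diameter 23 to 35 mm above the origin. Hidden catches hold it and a spring lifts it: turned alone it only spins. Pressing with up to 18 N is safe; 36 N of contact force between cap and jar breaks it.
- cap_teeth (a point): Centre of the circle of six hidden tooth tips under the cap's roof, 18 mm above its origin. Spring: 4 N before the cap moves, then 0.5 N per mm; rubbing on the neck can add some N. The tips reach the inner ring's teeth 2.5 to 7.5 mm down (unseen, differs from jar to jar); hard down 3 mm further, at 7 to 9.5 N. Tips may land on tips and block until turned a little (up to 0.85 rad) under pressure.
- neck_axis (a point): Point on the jar's axis 116 mm above its origin, centre of the shut cap's underside. With the teeth meshed by 1 mm or more (after up to 0.25 rad of free turning) turning the pressed cap anticlockwise seen from above takes the inner ring along against about 0.1 N m. It may be done in several grasps: the ring stays where it is left. 1.7 rad of turning under pressure is always enough.
- ring (a joint): Inner ring in the jar's neck, rad: 0 shut, grows as it turns anticlockwise seen from above, stop at 1.9; starts at 0 to 0.1. It moves only when the pressed cap drives it. Beyond 0.6 the catches are withdrawn and the cap lifts straight off (let go, it rises 3 mm and stays loose on the neck).
- tray: Shallow open wooden tray, outer 170 x 150 x 18 mm (x, y, z), walls and floor 5 mm thick, fixed to the table. Origin: centre of its underside, so the inner floor is 5 mm above it.
- pot: Bystander: unfired clay-coloured cup, 92 mm across, 70 mm high, loose. Origin: centre of its underside.
- modeller: Bystander: wooden modelling tool, a 14 mm round stick with flat ends, 167 mm long, lying loose along its own x. Origin: about its middle, on the underside.
- stone: Bystander: grey rounded polishing stone, 64 mm across, 27 mm high, loose. Origin: centre of its underside.

How it is judged:
By the outcome, as a careful person would: the job done as asked, in the order asked, and still so for the second after the job is handed in, with the robot touching nothing.
It also fails if it takes over 64 s, if anything falls off the work surface, if the arm or the gripper's body presses on something with over 40 N, if the wrist force passes 120 N, or if a joint passes its speed limit or range.

## Working session

There is one attempt and no reset: what is moved stays moved. The work goes in short steps, Python scripts to look and compute and a tool call to move; the robot and the scene stay as the last step left them, time stands still between calls to the robot, and variables do not carry over. Pictures are saved under pics/ and viewed, about 8 in all and at most 12, crops included, and the job is handed in when it is done.

Besides the shell and the picture viewer there is one more tool, called after ">>>" by a JSON object that holds its "fn" and its "kwargs", one argument or row to a line. servo_tool: Moves the arm, as the interface text tells. Its arguments: {"type":"object","properties":{"turn":{"type":"array","items":{"type":"array","items":{"type":"number"}}},"dp":{"type":"array","items":{"type":"array","items":{"type":"number"}}},"fingers":{"type":"array","items":{"type":"number"}}},"required":["turn","dp","fingers"]}

```bash
mkdir -p pics
cat > h.py <<'E'
import numpy as np, cv2
from bench import *
def ray(im,u,v,T=None):
    f=im["img"].shape[0]/2/np.tan(np.radians(im["vfov"])/2)
    T=np.array(im["world_from_camera"]) if T is None else T
    d=T[:3,:3]@np.array([(u-im["cx"])/f,(v-im["cy"])/f,1]); return T[:3,3],d
def at(im,u,v,z,T=None):
    o,d=ray(im,u,v,T); return o+d*(z-o[2])/d[2]
def save(im,n): cv2.imwrite("pics/"+n,im["img"][:,:,::-1])
E
python3 - <<'E'
from h import *
s=read_state(); print(s)
a=get_image("scene");b=get_image("top")
cv2.imwrite("pics/a.png",cv2.resize(np.vstack([a["img"],b["img"]])[:,:,::-1],(400,600)))
save(b,"top.png")
H={"cap":36+116,"jar":60,"tray":18,"pot":70,"modeller":7,"stone":14}
print(np.round(b["world_from_camera"],2),np.round(a["world_from_camera"],2))
for q in H:
  for c,im in (("scene",a),("top",b)):
    for r in search_frame(q,c)[:2]:
      x,y,w,h=r["box"]; print(q,c,round(r["score"],2),np.round(r["box"]),np.round(at(im,x+w/2,y+h/2,H[q])))
E
```

```text
{'clock': 0.0, 'joints': array([-9.09459564e-01,  3.85589901e-01,  6.65580198e-03, -5.02818205e-04,
       -1.19402613e+00, -2.58602338e-01]), 'joint_vel': array([ 0.0007998 , -0.00050956,  0.0024562 ,  0.00063489, -0.00240334,
       -0.00176409]), 'joint_efforts': array([-1.38270592e-03, -3.92283690e+01,  1.88409519e+01,  4.18638870e+00,
       -4.48261257e-03,  2.43156143e-05]), 'position': array([ 244.75486157, -574.45514445,  230.21263314]), 'ee_rot': array([-1.99918103e-01,  9.79811985e-01,  1.07323192e-03, -2.70912521e-04]), 'contact_force': array([ 0.20392543,  0.02050911, -0.29824975]), 'wrist_torque': array([-0.00391168,  0.00399452, -0.03237986]), 'gripper_width': 85.49695585154892}
[[-2.00000e-02 -9.90000e-01  1.00000e-01  5.00800e+02]
 [-1.00000e+00  3.00000e-02  4.00000e-02 -1.67400e+01]
 [-4.00000e-02 -1.00000e-01 -9.90000e-01  1.00818e+03]
 [ 0.00000e+00  0.00000e+00  0.00000e+00  1.00000e+00]] [[-1.70000e-01  6.40000e-01 -7.50000e-01  1.27899e+03]
 [ 9.90000e-01  1.10000e-01 -1.30000e-01  9.49000e+01]
 [ 0.00000e+00 -7.60000e-01 -6.50000e-01  6.90440e+02]
 [ 0.00000e+00  0.00000e+00  0.00000e+00  1.00000e+00]]
cap scene 0.96 [191. 119.  25.  27.] [ 480. -167.  152.]
cap scene 0.73 [270. 160.   9.  45.] [627.  16. 152.]
cap top 0.67 [340. 239.  33.  27.] [ 462. -172.  152.]
jar scene 0.8 [171. 144.  70.  56.] [ 507. -160.   60.]
jar top 0.89 [310. 216.  72.  69.] [ 461. -168.   60.]
tray scene 0.58 [289. 170.  81.  68.] [519. 130.  18.]
tray top 0.82 [172. 196.  77.  83.] [496. 139.  18.]
pot top 0.95 [222. 108.  40.  41.] [739.  55.  70.]
modeller scene 0.71 [269. 160.   7.  45.] [453. -10.   7.]
modeller scene 0.44 [292. 168.  76.  69.] [503. 132.   7.]
modeller top 0.72 [265. 221.  17.  73.] [447.  -7.   7.]
stone scene 0.96 [366. 270.  35.  30.] [730. 245.  14.]
stone top 0.57 [155. 125.  25.  29.] [733. 238.  14.]
```

View pics/top.png

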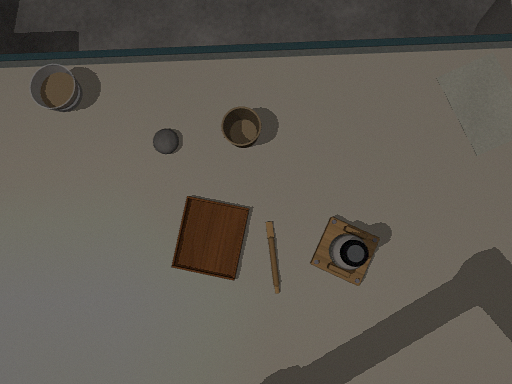

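View pics/a.png

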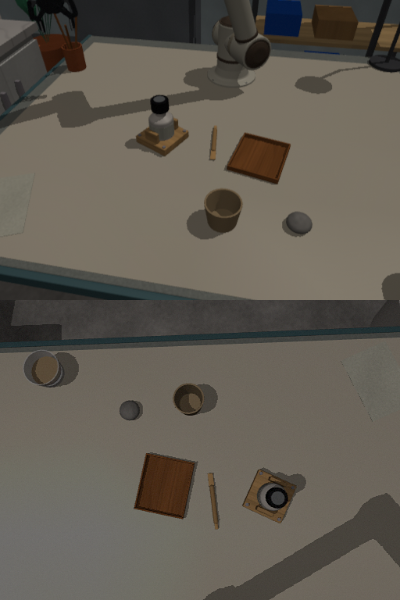

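The top view shows the cap at (353,253), the jar block round it, the tray at (211,237) with the modeller at (273,257) between them, the pot at (241,127) and the stone at (166,141). The cap is at about (461,-170), so I'm moving above it.

>>> {"fn": "servo_tool", "kwargs": {
  "turn": [
    [0,0,0],
    [0,0,0],
    [0,0,0],
    [0,0,0],
    [0,0,0]
  ],
  "dp": [
    [0.025,0.048,0.005],
    [0.025,0.048,0.005],
    [0.025,0.048,0.005],
    [0.025,0.048,0.005],
    [0.025,0.048,0.005]
  ],
  "fingers": [0.085,0.085,0.085,0.085,0.085]
}}

```text
clock: 1.32
position: [371.2, -331.0, 255.8]
ee_rot: [-0.196, 0.981, -0.0, 0.0]
contact_force: [0.8, -0.2, 0.2]
gripper_width: 85.3
```

>>> {"fn": "servo_tool", "kwargs": {
  "turn": [
    [0,0,0],
    [0,0,0],
    [0,0,0],
    [0,0,0],
    [0,0,0]
  ],
  "dp": [
    [0.02,0.036,0],
    [0.02,0.036,0],
    [0.02,0.036,0],
    [0.02,0.036,0],
    [0,0,0]
  ],
  "fingers": [0.085,0.085,0.085,0.085,0.085]
}}

```text
clock: 1.95
position: [454.9, -179.2, 258.1]
ee_rot: [-0.199, 0.98, -0.001, 0.003]
contact_force: [0.1, -0.1, 0.5]
gripper_width: 85.3
```

```bash
cat >> h.py <<'E'
from scipy.spatial.transform import Rotation as R
def wrist():
    s=read_state(); im=get_image("wrist")
    T=np.eye(4);T[:3,:3]=R.from_quat(s["ee_rot"]).as_matrix();T[:3,3]=s["position"]
    return s,im,T@np.array(im["mount"])
E
python3 - <<'E'
from h import *
s,im,T=wrist(); save(im,"w1.png"); print(np.round(s["joints"],3),s["position"],np.round(T,2))
for q in ("cap","jar"):
  for r in regions_of(q,"wrist")[:2]:
    m=r["region"]; v,u=np.nonzero(m); x,y,w,h=r["box"]; print(q,r["score"],r["box"],u.mean(),v.mean())
    for z in (134,152): print(z,at(im,x+w/2,y+h/2,z,T),at(im,u.mean(),v.mean(),z,T))
E
```

```text
[-4.200e-02  1.280e-01 -2.740e-01  1.000e-03 -1.163e+00 -1.128e+00] [ 454.89983439 -179.21023331  258.10539812] [[-3.9000e-01  8.9000e-01  2.5000e-01  3.9253e+02]
 [ 9.2000e-01  3.8000e-01  1.0000e-01 -2.0657e+02]
 [-0.0000e+00  2.7000e-01 -9.6000e-01  4.0086e+02]
 [ 0.0000e+00  0.0000e+00  0.0000e+00  1.0000e+00]]
cap 0.84 [239.4, 159.0, 60.2, 65.9] 268.4560161779575 194.3835524098416
134 [ 458.85618733 -172.48953712  134.        ] [ 461.39212547 -172.45342461  134.        ]
152 [ 454.38229102 -174.78854151  152.        ] [ 456.74717916 -174.7548648   152.        ]
jar 0.79 [202.0, 102.8, 128.3, 126.3] 266.65659197498695 154.7886051763071
134 [ 437.59239951 -184.95505433  134.        ] [ 428.08638487 -188.52345723  134.        ]
152 [ 434.55275375 -186.41325485  152.        ] [ 425.68792341 -189.74096762  152.        ]
jar 0.73 [239.8, 161.2, 58.2, 64.3] 268.6974427100631 194.2570574559947
134 [ 460.31346806 -172.46827412  134.        ] [ 461.1920263  -172.29520756  134.        ]
152 [ 455.7412776  -174.76871271  152.        ] [ 456.56057675 -174.60731955  152.        ]
```

View pics/w1.png

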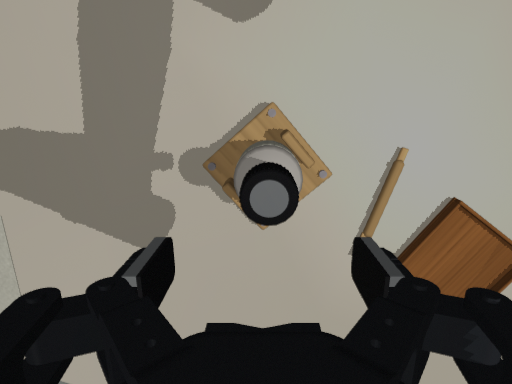

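The wrist view shows the cap top at (269,198) and the fingers on either side of it. The cap axis comes out at about (459.5,-173). Centring and descending.

>>> {"fn": "servo_tool", "kwargs": {
  "turn": [
    [0,0,0],
    [0,0,0],
    [0,0,0],
    [0,0,0],
    [0,0,0]
  ],
  "dp": [
    [0.0025,0.003,-0.03],
    [0.0025,0.003,-0.03],
    [0,0,-0.03],
    [0,0,-0.02],
    [0,0,0]
  ],
  "fingers": [0.085,0.085,0.085,0.085,0.085]
}}

```text
clock: 2.72
position: [456.5, -180.3, 146.2]
ee_rot: [-0.193, 0.981, -0.002, 0.003]
contact_force: [-0.1, -0.8, 1.8]
gripper_width: 85.1
```

>>> {"fn": "servo_tool", "kwargs": {
  "turn": [
    [0,0,0],
    [0,0,0],
    [0,0,0],
    [0,0,0],
    [0,0,0]
  ],
  "dp": [
    [0.003,0.007,0],
    [0.001,0.002,0],
    [0,0,-0.01],
    [0,0,-0.01],
    [0,0,0]
  ],
  "fingers": [0.085,0.085,0.085,0.085,0.085]
}}

```text
clock: 3.35
position: [462.0, -171.7, 127.8]
ee_rot: [-0.193, 0.981, -0.003, 0.006]
contact_force: [-0.5, -0.9, 0.6]
gripper_width: 85.2
```

Run:
```python
from h import *
s,im,T=wrist(); save(im,"w2.png"); print(s["position"],s["contact_force"])
for r in regions_of("cap","wrist")[:2]:
    x,y,w,h=r["box"]; print(r["score"],r["box"])
    for z in (134,152): print(z,at(im,x+w/2,y+h/2,z,T))
f=192/np.tan(np.radians(im["vfov"])/2)
# project expected top and bottom circle
for c in [(459.5,-173,152),(s["position"][0],s["position"][1],152),(s["position"][0],s["position"][1],116)]:
    p=np.linalg.inv(T)@np.array([*c,1]); print(c,p[0]/p[2]*f+im["cx"],p[1]/p[2]*f+im["cy"])
```

```text
[ 462.04304241 -171.68587401  127.80575252] [-0.49238673 -0.93234058  0.63822872]
0.82 [207.2, 187.6, 114.5, 123.4]
134 [ 461.98161208 -172.12470422  134.        ]
152 [ 453.55626795 -175.53751456  152.        ]
(459.5, -173, 152) 264.67110283995663 262.62904520845876
(np.float64(462.04304240944657), np.float64(-171.68587400617952), 152) 265.24064719294734 268.39899521672055
(np.float64(462.04304240944657), np.float64(-171.68587400617952), 116) 265.1921358077879 234.88815659499227
```

View pics/w2.png

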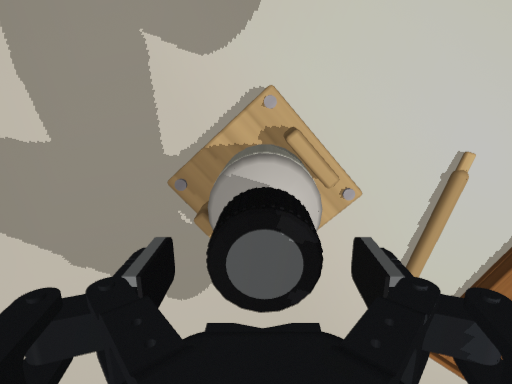

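The cap top is at (265,262), which confirms the axis at (459.5,-173). Small correction, tilt fix, then grip.

>>> {"fn": "servo_tool", "kwargs": {
  "turn": [
    [0.0035,0.013,0],
    [0,0,0],
    [0,0,0],
    [0,0,0],
    [0,0,0]
  ],
  "dp": [
    [-0.0025,-0.0013,-0.005],
    [0,0,0],
    [0,0,0],
    [0,0,0],
    [0,0,0]
  ],
  "fingers": [0.085,0.085,0.085,0.085,0.085]
}}

```text
clock: 4.08
position: [460.4, -173.3, 123.7]
ee_rot: [-0.193, 0.981, -0.0, 0.001]
contact_force: [-0.3, 0.4, -0.3]
gripper_width: 85.2
```

>>> {"fn": "servo_tool", "kwargs": {
  "turn": [
    [0,0,0],
    [0,0,0],
    [0,0,0],
    [0,0,0],
    [0,0,0]
  ],
  "dp": [
    [0,0,0],
    [0,0,0],
    [0,0,0],
    [0,0,0],
    [0,0,0]
  ],
  "fingers": [0.06,0.045,0.04,0.04,0.04]
}}

```text
clock: 4.7
position: [460.4, -173.1, 124.3]
ee_rot: [-0.193, 0.981, -0.0, 0.001]
contact_force: [-0.5, 1.5, 0.3]
gripper_width: 50.1
```

>>> {"fn": "servo_tool", "kwargs": {
  "turn": [
    [0,0,0],
    [0,0,0],
    [0,0,0],
    [0,0,0],
    [0,0,0]
  ],
  "dp": [
    [0,0,-0.001],
    [0,0,-0.001],
    [0,0,-0.001],
    [0,0,-0.001],
    [0,0,0]
  ],
  "fingers": [0.04,0.04,0.04,0.04,0.04]
}}

```text
clock: 5.32
position: [460.4, -173.1, 122.4]
ee_rot: [-0.193, 0.981, -0.0, 0.001]
contact_force: [-1.1, 1.6, 2.2]
gripper_width: 50.3
```

>>> {"fn": "servo_tool", "kwargs": {
  "turn": [
    [0,0,0],
    [0,0,0],
    [0,0,0],
    [0,0,0],
    [0,0,0]
  ],
  "dp": [
    [0,0,-0.0015],
    [0,0,-0.0015],
    [0,0,-0.0015],
    [0,0,-0.0015],
    [0,0,-0.001]
  ],
  "fingers": [0.04,0.04,0.04,0.04,0.04]
}}

```text
clock: 5.95
position: [460.4, -173.2, 118.6]
ee_rot: [-0.194, 0.981, -0.001, 0.001]
contact_force: [-3.4, 1.3, 8.0]
gripper_width: 50.4
```

>>> {"fn": "servo_tool", "kwargs": {
  "turn": [
    [0,0,0],
    [0,0,0],
    [0,0,0],
    [0,0,0],
    [0,0,0]
  ],
  "dp": [
    [0,0,-0.0015],
    [0,0,-0.0015],
    [0,0,-0.0015],
    [0,0,-0.0015],
    [0,0,-0.001]
  ],
  "fingers": [0.04,0.04,0.04,0.04,0.04]
}}

```text
clock: 6.58
position: [460.5, -173.2, 117.7]
ee_rot: [-0.195, 0.981, -0.002, 0.001]
contact_force: [-4.1, 1.9, 8.7]
gripper_width: 50.0
```

>>> {"fn": "servo_tool", "kwargs": {
  "turn": [
    [0,0,0],
    [0,0,0],
    [0,0,0.08],
    [0,0,0.08],
    [0,0,0.08]
  ],
  "dp": [
    [0,0,-0.002],
    [0,0,-0.002],
    [0,0,-0.002],
    [0,0,-0.002],
    [0,0,-0.002]
  ],
  "fingers": [0.04,0.04,0.04,0.04,0.04]
}}

```text
clock: 7.2
position: [461.5, -172.4, 117.6]
ee_rot: [-0.316, 0.949, -0.003, 0.003]
contact_force: [-6.7, 4.4, 17.6]
gripper_width: 50.5
```

```bash
python3 -c "
from h import *
s=read_state();print(s['position'],s['contact_force'],s['wrist_torque'],s['joints'])
q=s['ee_rot'];print(R.from_quat(q).as_matrix())"
```

```text
[ 461.4758849  -172.42421612  117.59191252] [-6.69040319  4.38895245 17.64943245] [ 1.51671303  1.85221052 -0.16102573] [-0.02539613  0.27887557 -0.47547399  0.00395475 -0.80839852 -0.90557386]
[[-0.80055443 -0.59920696  0.00797681]
 [-0.59924278  0.80056149 -0.00306355]
 [-0.00455023 -0.00723258 -0.99996349]]
```

>>> {"fn": "servo_tool", "kwargs": {
  "turn": [
    [0,0,0.12],
    [0,0,0.12],
    [0,0,0.12],
    [0,0,0.12],
    [0,0,0.12]
  ],
  "dp": [
    [-0.0005,-0.0003,-0.0008],
    [-0.0005,-0.0003,-0.0012],
    [-0.0003,-0.0003,-0.0012],
    [-0.0003,-0.0003,-0.0012],
    [-0.0002,-0.0003,-0.0012]
  ],
  "fingers": [0.04,0.04,0.04,0.04,0.04]
}}

```text
clock: 7.82
position: [461.8, -172.8, 117.2]
ee_rot: [-0.591, 0.807, -0.003, 0.007]
contact_force: [-2.3, 3.8, 7.5]
gripper_width: 50.4
```

```bash
python3 -c "
from h import *
s=read_state();print(s['position'],s['contact_force'],s['wrist_torque'],s['joints'])
q=s['ee_rot'];print(R.from_quat(q).as_matrix()[2])"
```

```text
[ 461.76016091 -172.82030684  117.24859553] [-2.3098209   3.82207153  7.50473638] [ 0.94479264  0.67560858 -0.02542907] [-0.03096113  0.27833498 -0.47358819 -0.0063115  -0.80445313 -0.2715864 ]
[-0.00830625 -0.01264468 -0.99988555]
```

>>> {"fn": "servo_tool", "kwargs": {
  "turn": [
    [-0.002,0.008,0.12],
    [-0.002,0.008,0.12],
    [0,0.003,0.12],
    [0,0.003,0.12],
    [0,0.003,0.12]
  ],
  "dp": [
    [-0.0007,0,-0.0018],
    [-0.0007,0,-0.0018],
    [-0.0005,0,-0.0018],
    [-0.0005,0,-0.0018],
    [-0.0005,0,-0.0018]
  ],
  "fingers": [0.04,0.04,0.04,0.04,0.04]
}}

```text
clock: 8.45
position: [461.5, -172.6, 115.4]
ee_rot: [0.809, -0.587, -0.002, 0.002]
contact_force: [-3.8, 3.3, 12.8]
gripper_width: 50.4
```

```bash
python3 -c "
from h import *
s=read_state();print(s['position'],s['contact_force'],s['wrist_torque'],s['joints'])
q=s['ee_rot'];print(R.from_quat(q).as_matrix()[2])"
```

```text
[ 461.47028521 -172.57022791  115.43659996] [-3.79875651  3.32147395 12.76071317] [ 1.07831901  1.07065521 -0.12329711] [-0.02655896  0.28772233 -0.46836672  0.00209076 -0.81978048  0.3400277 ]
[-2.58340732e-04  5.29103923e-03 -9.99985969e-01]
```

>>> {"fn": "servo_tool", "kwargs": {
  "turn": [
    [0,0,0.13],
    [0,0,0.13],
    [0,0,0.13],
    [0,0,0.13],
    [0,0,0.13]
  ],
  "dp": [
    [-0.0005,0,-0.0016],
    [-0.0005,0,-0.0016],
    [-0.0005,0,-0.0016],
    [-0.0005,0,-0.0016],
    [-0.0005,0,-0.0016]
  ],
  "fingers": [0.04,0.04,0.04,0.04,0.04]
}}

```text
clock: 9.07
position: [461.9, -172.1, 115.3]
ee_rot: [0.958, -0.287, 0.003, 0.001]
contact_force: [-4.1, 3.4, 11.6]
gripper_width: 50.4
```

```bash
python3 -c "
from h import *
s=read_state();print(s['position'],s['contact_force'],s['wrist_torque'],s['joints'])
q=s['ee_rot'];print(R.from_quat(q).as_matrix()[2])"
```

```text
[ 461.94239625 -172.06259362  115.26036594] [-4.05288493  3.43563451 11.62617642] [ 1.02441737  0.99976803 -0.1301705 ] [-0.02421849  0.28366414 -0.47613056  0.00478457 -0.80580068  1.00883259]
[ 6.24449789e-03  1.66999746e-04 -9.99980489e-01]
```

>>> {"fn": "servo_tool", "kwargs": {
  "turn": [
    [0,0,0.1],
    [0,0,0.1],
    [0,0,0.1],
    [0,0,0],
    [0,0,0]
  ],
  "dp": [
    [-0.0008,-0.0003,-0.0016],
    [-0.0008,-0.0003,-0.0016],
    [-0.0005,-0.0003,-0.0016],
    [0,0,0.001],
    [0,0,0.003]
  ],
  "fingers": [0.04,0.04,0.04,0.04,0.04]
}}

```text
clock: 9.7
position: [462.2, -171.8, 120.0]
ee_rot: [0.991, -0.135, 0.006, -0.0]
contact_force: [-1.1, 1.4, 5.7]
gripper_width: 49.8
```

```bash
python3 -c "
from h import *
s=read_state();print(s['position'],s['contact_force'],s['wrist_torque'],s['joints'])
q=s['ee_rot'];print(R.from_quat(q).as_matrix()[2])"
```

```text
[ 462.2082709  -171.83494742  120.0204697 ] [-1.07454363  1.35252627  5.65170187] [ 0.37861743  0.56793143 -0.00973098] [-2.54579971e-02  2.74623140e-01 -4.72905714e-01  9.90699472e-04
 -8.10512601e-01  1.32418942e+00]
[ 0.01254578 -0.00240894 -0.9999184 ]
```

>>> {"fn": "servo_tool", "kwargs": {
  "turn": [
    [0,0,0],
    [0,0,0],
    [0,0,0],
    [0,0,0],
    [0,0,0]
  ],
  "dp": [
    [0,0,0.002],
    [0,0,0.002],
    [0,0,0.002],
    [0,0,0.002],
    [0,0,0.002]
  ],
  "fingers": [0.04,0.04,0.04,0.04,0.04]
}}

```text
clock: 10.32
position: [462.1, -171.9, 129.6]
ee_rot: [0.991, -0.136, 0.006, -0.0]
contact_force: [0.1, -0.7, -1.3]
gripper_width: 50.0
```

>>> {"fn": "servo_tool", "kwargs": {
  "turn": [
    [0,0,0],
    [0,0,0],
    [0,0,0],
    [0,0,0],
    [0,0,0]
  ],
  "dp": [
    [0,0,0.005],
    [0,0,0.008],
    [0,0,0.012],
    [0,0,0.012],
    [0,0,0.012]
  ],
  "fingers": [0.04,0.04,0.04,0.04,0.04]
}}

```text
clock: 10.95
position: [461.8, -172.0, 181.3]
ee_rot: [0.991, -0.136, 0.006, -0.0]
contact_force: [0.6, -0.8, -0.9]
gripper_width: 50.6
```

>>> {"fn": "servo_tool", "kwargs": {
  "turn": [
    [0.0016,0.012,0],
    [0,0,0],
    [0,0,0],
    [0,0,0],
    [0,0,0]
  ],
  "dp": [
    [0,0,0.015],
    [0,0,0.015],
    [0,0,0.015],
    [0,0,0.015],
    [0,0,0]
  ],
  "fingers": [0.04,0.04,0.04,0.04,0.04]
}}

```text
clock: 11.58
position: [462.4, -172.1, 248.0]
ee_rot: [0.991, -0.136, 0.002, -0.001]
contact_force: [0.1, -0.4, -1.2]
gripper_width: 50.7
```

Run:
```python
from h import *
s,im,T=wrist(); b=get_image("scene");print(s["position"],s["contact_force"],s["joints"],s["ee_rot"])
p=np.vstack([im["img"],b["img"]]);cv2.imwrite("pics/l.png",cv2.resize(p,(400,600))[:,:,::-1])
t=get_image("top")
m=regions_of("tray","top")
for r in m[:1]:
    c=cv2.minAreaRect(np.argwhere(r["region"])[:,::-1].astype(np.float32)); print(r["score"],c,at(t,*c[0],16),[at(t,*q,18)[:2].round() for q in cv2.boxPoints(c)])
```

```text
[ 462.40010564 -172.07789556  247.96449628] [ 0.13989267 -0.44833663 -1.17713543] [-2.67391927e-02  1.44181982e-01 -2.80770591e-01 -5.40680271e-04
 -1.14107313e+00  1.32546493e+00] [ 9.90743410e-01 -1.35726730e-01  2.34423949e-03 -5.04747258e-04]
0.57 ((210.1631317138672, 237.3501434326172), (64.63578796386719, 74.47278594970703), 11.888657569885254) [497.46652363 138.19582171  16.        ] [array([431., 230.]), array([600., 193.]), array([564.,  45.]), array([398.,  84.])]
```

View pics/l.png

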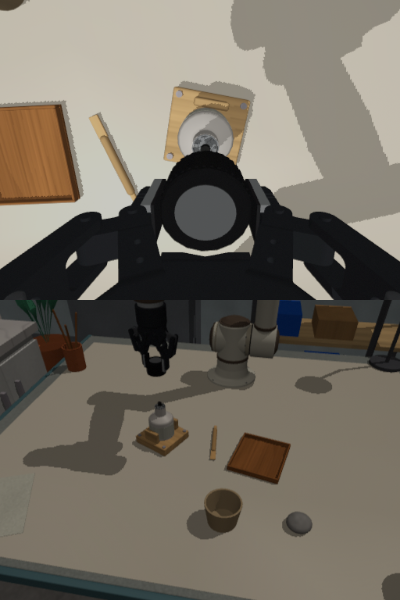

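The wrist image shows the cap upright between the pads, and the bare neck of the jar is visible. Carrying it over the tray centre at (498,139).

>>> {"fn": "servo_tool", "kwargs": {
  "turn": [
    [0,0,0],
    [0,0,0],
    [0,0,0],
    [0,0,0],
    [0,0,0]
  ],
  "dp": [
    [0.004,0.02,0],
    [0.006,0.04,0],
    [0.006,0.045,0],
    [0.006,0.045,0],
    [0.006,0.045,0]
  ],
  "fingers": [0.04,0.04,0.04,0.04,0.04]
}}

```text
clock: 12.4
position: [487.4, 25.9, 241.8]
ee_rot: [0.99, -0.139, -0.004, 0.001]
contact_force: [0.6, -0.9, -0.7]
gripper_width: 50.1
```

>>> {"fn": "servo_tool", "kwargs": {
  "turn": [
    [0,0,0],
    [0,0,0],
    [0,0,0],
    [0,0,0],
    [0,0,0]
  ],
  "dp": [
    [0.004,0.04,0],
    [0.004,0.03,0],
    [0.002,0.02,0],
    [0,0,0],
    [0,0,0]
  ],
  "fingers": [0.04,0.04,0.04,0.04,0.04]
}}

```text
clock: 13.02
position: [496.1, 120.5, 238.4]
ee_rot: [0.99, -0.137, -0.007, 0.003]
contact_force: [0.1, -0.2, 0.5]
gripper_width: 50.7
```

>>> {"fn": "servo_tool", "kwargs": {
  "turn": [
    [0.004,-0.0146,0],
    [0,0,0],
    [0,0,0],
    [0,0,0],
    [0,0,0]
  ],
  "dp": [
    [0,0.01,-0.02],
    [0,0.006,-0.03],
    [0,0,-0.035],
    [0,0,-0.03],
    [0,0,-0.015]
  ],
  "fingers": [0.04,0.04,0.04,0.04,0.04]
}}

```text
clock: 13.65
position: [496.9, 131.9, 107.3]
ee_rot: [0.99, -0.141, 0.003, -0.002]
contact_force: [-0.2, -0.2, -0.4]
gripper_width: 50.4
```

>>> {"fn": "servo_tool", "kwargs": {
  "turn": [
    [0,0,0],
    [0,0,0],
    [0,0,0],
    [0,0,0],
    [0,0,0]
  ],
  "dp": [
    [0,0,-0.012],
    [0,0,-0.01],
    [0,0,-0.01],
    [0,0,0],
    [0,0,0]
  ],
  "fingers": [0.04,0.04,0.04,0.04,0.04]
}}

```text
clock: 14.28
position: [497.4, 130.0, 73.9]
ee_rot: [0.99, -0.142, 0.003, -0.002]
contact_force: [0.5, 0.2, -0.1]
gripper_width: 50.6
```

>>> {"fn": "servo_tool", "kwargs": {
  "turn": [
    [-0.003,0.0066,0],
    [0,0,0],
    [0,0,0],
    [0,0,0],
    [0,0,0]
  ],
  "dp": [
    [0,0.006,-0.012],
    [0,0.002,-0.012],
    [0,0,-0.01],
    [0,0,-0.006],
    [0,0,0]
  ],
  "fingers": [0.04,0.04,0.04,0.04,0.04]
}}

```text
clock: 14.9
position: [497.4, 139.0, 31.2]
ee_rot: [0.99, -0.142, -0.0, 0.0]
contact_force: [-0.1, -0.4, -0.3]
gripper_width: 50.5
```

Run:
```python
from h import *
s,im,T=wrist(); b=get_image("top");print(s["position"],s["contact_force"],s["ee_rot"])
p=np.vstack([im["img"],b["img"]]);cv2.imwrite("pics/m.png",cv2.resize(p,(400,600))[:,:,::-1])
```

```text
[497.41691575 139.00883356  31.15131397] [-0.05205099 -0.3947923  -0.34645854] [ 9.89864910e-01 -1.42011355e-01 -2.94627521e-04  3.85531430e-04]
```

View pics/m.png

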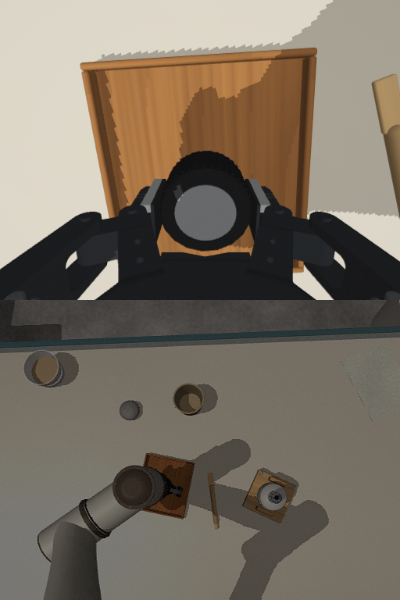

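The cap hangs upright over the middle of the tray, clear of its walls. Lowering gently to contact, which I expect at TCP z ≈ 13.

>>> {"fn": "servo_tool", "kwargs": {
  "turn": [
    [0,0,0],
    [0,0,0],
    [0,0,0],
    [0,0,0],
    [0,0,0]
  ],
  "dp": [
    [0,0,-0.005],
    [0,0,-0.004],
    [0,0,-0.002],
    [0,0,-0.001],
    [0,0,0]
  ],
  "fingers": [0.04,0.04,0.04,0.04,0.04]
}}

```text
clock: 15.62
position: [498.4, 139.4, 19.8]
ee_rot: [0.99, -0.142, 0.001, -0.001]
contact_force: [0.7, 0.6, -0.0]
gripper_width: 49.9
```

>>> {"fn": "servo_tool", "kwargs": {
  "turn": [
    [0,0,0],
    [0,0,0],
    [0,0,0],
    [0,0,0],
    [0,0,0]
  ],
  "dp": [
    [0,0,-0.001],
    [0,0,-0.001],
    [0,0,-0.001],
    [0,0,-0.001],
    [0,0,0]
  ],
  "fingers": [0.04,0.04,0.04,0.04,0.04]
}}

```text
clock: 16.25
position: [498.5, 139.5, 15.8]
ee_rot: [0.99, -0.142, 0.001, -0.001]
contact_force: [-0.5, -0.5, -0.3]
gripper_width: 50.5
```

>>> {"fn": "servo_tool", "kwargs": {
  "turn": [
    [0,0,0],
    [0,0,0],
    [0,0,0],
    [0,0,0],
    [0,0,0]
  ],
  "dp": [
    [0,0,-0.0008],
    [0,0,-0.0008],
    [0,0,-0.0008],
    [0,0,-0.0008],
    [0,0,-0.0005]
  ],
  "fingers": [0.04,0.04,0.04,0.04,0.04]
}}

```text
clock: 16.88
position: [498.8, 139.5, 13.3]
ee_rot: [0.99, -0.142, 0.002, -0.001]
contact_force: [-1.0, -0.3, 3.5]
gripper_width: 50.1
```

Contact came at z = 13.3 as predicted. Releasing.

>>> {"fn": "servo_tool", "kwargs": {
  "turn": [
    [0,0,0],
    [0,0,0],
    [0,0,0],
    [0,0,0],
    [0,0,0]
  ],
  "dp": [
    [0,0,-0.0003],
    [0,0,0],
    [0,0,0],
    [0,0,0],
    [0,0,0]
  ],
  "fingers": [0.055,0.06,0.075,0.085,0.085]
}}

```text
clock: 17.5
position: [498.9, 139.6, 12.6]
ee_rot: [0.99, -0.142, 0.002, -0.001]
contact_force: [0.4, 0.3, 0.4]
gripper_width: 84.9
```

>>> {"fn": "servo_tool", "kwargs": {
  "turn": [
    [0,0,0],
    [0,0,0],
    [0,0,0],
    [0,0,0],
    [0,0,0]
  ],
  "dp": [
    [0,0,0.005],
    [0,0,0.01],
    [0,0,0.02],
    [0,0,0.03],
    [0,0,0.03]
  ],
  "fingers": [0.085,0.085,0.085,0.085,0.085]
}}

```text
clock: 18.12
position: [497.5, 138.7, 110.4]
ee_rot: [0.99, -0.142, -0.0, 0.001]
contact_force: [0.6, 0.3, 0.2]
gripper_width: 84.9
```

>>> {"fn": "servo_tool", "kwargs": {
  "turn": [
    [0,0,0],
    [0,0,0],
    [0,0,0],
    [0,0,0],
    [0,0,0]
  ],
  "dp": [
    [0,0,0.03],
    [0,0,0.02],
    [0,0,0.01],
    [0,0,0],
    [0,0,0]
  ],
  "fingers": [0.085,0.085,0.085,0.085,0.085]
}}

```text
clock: 18.75
position: [497.8, 138.9, 176.8]
ee_rot: [0.99, -0.142, 0.003, -0.002]
contact_force: [-0.1, -0.2, -0.3]
gripper_width: 85.2
```

Run:
```python
from h import *
s,im,T=wrist(); b=get_image("scene");print(s["position"],s["contact_force"],s["gripper_width"])
p=np.vstack([im["img"],b["img"]]);cv2.imwrite("pics/n.png",cv2.resize(p,(450,600))[:,:,::-1])
t=get_image("top")
for q,z in (("pot",70),("modeller",7),("stone",14)):
    for r in search_frame(q,"top")[:1]:
      x,y,w,h=r["box"]; print(q,round(r["score"],2),np.round(r["box"]),np.round(at(t,x+w/2,y+h/2,z)))
for r in search_frame("cap","wrist")[:1]:
      x,y,w,h=r["box"]; print(r, at(im,x+w/2,y+h/2,23,T))
```

```text
[497.78731836 138.92287211 176.8473926 ] [-0.08981583 -0.23653992 -0.2874683 ] 85.23477357886935
pot 0.97 [220. 108.  41.  40.] [741.  58.  70.]
modeller 0.89 [270. 218.   9.  79.] [447. -10.   7.]
stone 0.75 [153. 129.  25.  28.] [725. 243.  14.]
{'box': [236.3, 149.7, 52.7, 56.8], 'score': 0.86} [497.43389516 137.84868597  23.        ]
```

View pics/n.png

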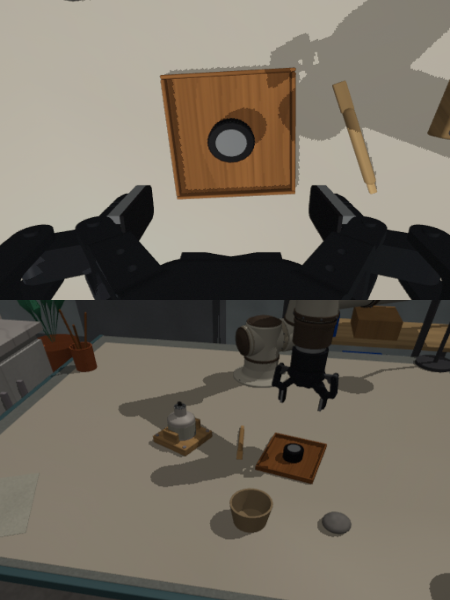

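The cap sits upright and flat in the middle of the tray, at wrist-view (231,141). The gripper is clear, and the pot, modelling tool and stone are where they were, within detector noise. Handing in.

```bash
python3 -c "
from bench import *
print(job_done())"
```

```text
the job is handed in; nothing more can be done
None
```

The jar is open, and its cap is right way up and flat near the middle of the tray, at about (497, 138). I handed the job in at about 19 s on the robot's clock.

- **Opening:** I gripped the cap, pressed it down about 9 mm and turned it about 2.5 rad anticlockwise. The tooth tips seem to have blocked at first, then it dropped another 2 mm and meshed. The cap then lifted off with no pull.
- **Press force:** Readings at the end of each move were about 8 to 13 N while pressing. One reached 17.6 N, close to the 18 N safe limit. Force was only read at the end of each move, so a brief higher peak would not have shown.
- **Placing:** The cap touched the tray floor at the predicted height with about 3.5 N before I let go.
- **Last checks:** The final pictures show the cap flat in the tray and the gripper empty and clear, with no contact force. The pot, modelling tool and stone were detected within 3 to 9 mm of their first positions. I took that as detector noise, since nothing came near them.

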